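# Set up the wash supplies on the folding table

### The arm

A 6-joint arm with a two-finger parallel gripper is mounted at the origin on the work surface. World frame = base frame: x ahead of the robot, y to its left, z up, the work surface at z = 0. Lengths are in m, angles in rad, forces in N, time in s.
With the tool pointing down it reaches from about 0.275 to 0.975 m from the base axis. Payload 8.4 kg.
Tool frame: the origin (TCP) lies midway between the tips of the shut fingers; the grasp point (between the pads) lies 19 mm behind it; z points along the fingers, x is the direction in which the jaws open and shut, and the axes are right-handed (so a half turn about z gives the same grasp; the last joint's range is limited). The gripper opens to 92 mm and grips with 3 to 60 N. Pads are 20 mm wide; open, the fingers measure 128 mm over their backs; the gripper's body (75 mm by 189 mm) begins 69 mm behind the grasp point.
Start: joints at [-0.002, 0.353, 1.633, -0, 1.155, -0.002], TCP at [0.625, -0, 0.215] pointing down, gripper open.
Joint ranges: [-2.63, 2.63], [-0.92, 2.1], [0.06, 2.66], [-1.3, 4.44], [0, 2.69], [-3.02, 3.02]. Speed limits (rad/s): [2.22, 2.22, 2.79, 3.14, 3.14, 3.14].

### API

Orientations are given as a rotation vector (axis times angle).
In Python, from plant import manip, viewer, nets gives the robot as it stands.
- The arm moves only by the tool arm_command, never from a script. Its argument "moves" is one flat list of numbers, 6 for each row, row after row: the shift along the world's x, y, z scaled (see below), then the turn, a rotation vector about the world's x, y, z scaled (see below). A call has 1 to 20 rows; each row shifts and turns the pose as measured when the row begins; what a row does not reach is not made up. The controller multiplies each number of a shift by 0.15 m and each number of a turn by 360 degrees. A row lasts 1/12 s, in which the tool goes at most 41.7 mm and 7.16 degrees, less where a joint would pass 70% of its speed; a pose out of reach is approached as far as the arm can. A call with a number of a shift or a turn outside -1 to 1 is refused whole. A call with a gripper value outside its range is refused whole. "gripper" is the opening, from -1 (shut) to 1 (fully open), set as the call begins (left out, the last holds). The fingers move at their own pace and stop on an object; the grip force is fixed at half the most. Time passes only in rows, so rows that do not move let the fingers close. It gives the time, the measured TCP pose, the force and the opening at its end, in the units of the state.
- manip.observe(): the state, without advancing time (a new reading comes with each control period).
- viewer.snapshot(name): name is "scene" or "side" or "wrist"; returns a dict with "img" (384x512x3 uint8, blue, green, red), "range_z" (384x512 float32, m along the optical axis (not along the pixel's ray), 0 where there is no reading), "mtx" (3x3 intrinsics, pixels), "rvec" (rotation vector, rad) and "tvec" (3), from world to camera coordinates, as OpenCV has them. Camera axes: x right, y down, z forward; pixel columns grow to the right and rows downward; lengths in m; the calibration is good to about 2 mm. The wrist camera is an equidistant fisheye: a pixel r from the principal point sees the ray r / f radians off the axis. A picture is of the moment at which its call begins.
- manip.sign_off(): hands the job in, once; it reports no verdict.
Trained networks look in a picture, given as the dict that the camera call returned (one of the last four; its "shot" number tells which), for a name from the list of things; names that differ only in an ending like _2 or _b are one class to them, and where a whole thing is asked for, a point or a joint stands for the part that bears it (a point fixed in the world has none). Each returns a list of dicts, best first, with "score" (0 to 1); they miss things now and then, are a little off and sometimes report something else, mostly with a low value. They report only what shows in the picture. A call takes as long as a camera call.
- nets.boxes_of(picture, thing): "point" ([x, y, z] in m, in world coordinates, good to about 4 mm: the middle of the surface that is visible of it).
The state is a dict: "time": time; "qpos": joint angles; "dq": joint speeds; "tau": joint torques, N m; "tool_pos": TCP position; "ee_rot": TCP orientation; "contact_force": force on the tool from outside, world axes, zero at the start; "wrist_torque": the same for the moment, N m; "gripper_width": opening from 0.0 (shut) to 1.0 (fully open).
Only numpy, scipy, OpenCV 4.12 (cv2) and the standard library are available. Lean on these libraries where they do the work, as an engineer would, in place of code of your own. Each camera call takes 0.05 s, during which the arm holds its last target.

### The job

Set up the laundry supplies in order of use: gently stand the detergent jug in the wide middle well of the drip tray, the stain-remover spray bottle in the well to its left and the softener bottle in the well to its right (left and right as seen from the robot), and put the dosing cup, mouth down, over the jug's cap. Set the measuring scoop, mouth up, on the middle of the powder tub's lid. Do not knock a bottle over, and leave the plant, the pegs and the token dish where they are.

Things in the scene. Friction and masses are not known exactly. Their poses are not given: they have to be found in the camera images.
- jug: Loose white detergent jug, 0.55 kg. Rectangular foot 58 (x) by 92 mm (y); over 55 mm height the body spans only y -46 to +21 mm, with a loop handle at its +y side. Shoulder at 125 mm; round grey cap on the z axis, 36 mm diameter, 131 to 165 mm above the underside (165 = total height): grip it there. Origin: centre of the underside, z up. Starts upright.
- spray: Loose white stain-remover trigger spray, 0.4 kg: round body 62 mm diameter, tapering above 85 mm to a grey trigger head. Head: flat-sided block 26 mm wide (y), x -40 to +32 mm, 140 to 175 mm above the underside (175 = total height); nozzle to x = -56 mm, trigger below it. Grip the head across its width, on the axis. Origin: centre of the underside, z up. Starts upright.
- softener: Loose white fabric-softener bottle, 0.4 kg: round, 64 mm diameter, rounded shoulder from 78 to 114 mm, round grey cap 34 mm diameter from 118 to 150 mm above the underside (150 = total height). No handle, no trigger. Grip it by the cap. Origin: centre of the underside, z up. Starts upright.
- cup: Loose grey plastic dosing cup, no handle, 30 g, starts mouth down: hollow cone 36 mm high, outside diameter 62 mm at the mouth (below), 52 mm at the closed end (above), wall 2.5 mm, inner depth 33 mm. Fits loosely over the jug's cap: it rests on the cap's top, its rim then 132 mm above the jug's underside. Origin: centre of the mouth rim, z up to the closed end.
- scoop: Loose grey plastic measuring scoop, 40 g: open round cup 48 mm diameter, 44 mm high, standing on its flat bottom, mouth up; flat handle 18 mm wide at 37 to 42 mm height, reaching to x = -79 mm. Grip the cup across y. Origin: centre of the cup's underside, z up.
- tray: Fixed grey drip tray, 102 (x) by 324 mm (y): three wells in a row along y, ridges 5 mm wide and 10 mm high round and between them; well floors 4 mm above the table, 92 mm long in x. Left (centre y = +111 mm) and right (y = -111 mm) wells 92 mm wide, middle (y = 0) 120 mm. Origin: centre of the underside; x away from the robot, y to the robot's left, within 0.2 rad.
- tub: Fixed round washing-powder tub, white with a flat grey lid of 150 mm diameter, 120 mm high in all (the top of the lid), thin wire bail hanging at its side. Origin: centre of the underside, z up.
- plant: Bystander: potted plant in a terracotta pot, 84 mm diameter, about 120 mm high. Origin: centre of the underside.
- pegs: Bystander: clear box of wooden clothes pegs, 90 mm (x) by 120 mm (y) by 70 mm high. Origin: centre of the underside.
- dish: Bystander: white dish with metal washing tokens, 110 mm diameter, 28 mm high. Origin: centre of the underside.

How it is judged:
By the outcome, as a careful person would: the job done as asked, in the order asked, and still so for the second after the job is handed in, with the robot touching nothing.
It also fails if it takes over 109 s, if anything falls off the work surface, if the arm or the gripper's body presses on something with over 40 N, if the wrist force passes 120 N, or if a joint passes its speed limit or range.

## Working session

There is one attempt and no reset: what is moved stays moved. The work goes in short steps, Python scripts to look and compute and a tool call to move; the robot and the scene stay as the last step left them, time stands still between calls to the robot, and variables do not carry over. Pictures are saved under pics/ and viewed, and the job is handed in when it is done.

Besides the shell and the picture viewer there is one more tool, called after ">>>" as name(argument=value, ...), one argument or row to a line, values as JSON. arm_command: Moves the arm, as the interface text tells. Its arguments: {"type":"object","properties":{"moves":{"type":"array"},"gripper":{"type":"number"}},"required":["moves"]}

```bash
ls; mkdir -p pics
cat > h.py <<'E'
import numpy as np, cv2
from plant import manip, viewer, nets
def save(s,n): cv2.imwrite('pics/'+n+'.png',s['img'])
def cloud(s):
    z=s['range_z']; K=s['mtx']; v,u=np.mgrid[:z.shape[0],:z.shape[1]]
    P=np.stack([(u-K[0,2])/K[0,0]*z,(v-K[1,2])/K[1,1]*z,z],-1)
    R=cv2.Rodrigues(np.array(s['rvec'],float))[0]
    W=(P-np.array(s['tvec']).reshape(3))@R
    W[z<=0]=np.nan
    return W
E
python3 - <<'E'
from h import *
o=manip.observe();print({k:np.round(v,3) for k,v in o.items()})
for n in ["scene","side"]:
    s=viewer.snapshot(n);save(s,n+'0')
    np.savez('/tmp/'+n+'0.npz',**{k:s[k] for k in ['img','range_z','mtx','rvec','tvec']})
    print(n,np.round(s['mtx'],1).tolist(),s['rvec'],s['tvec'])
    for t in "jug spray softener cup scoop tray tub plant pegs dish".split():
        print(t,[(np.round(d['point'],3).tolist(),round(d['score'],2)) for d in nets.boxes_of(s,t)[:3]])
E
```

```text
pics
{'time': np.float64(0.0), 'qpos': array([-0.002,  0.354,  1.634,  0.   ,  1.155, -0.002]), 'dq': array([-0.   ,  0.001, -0.   ,  0.003, -0.   , -0.002]), 'tau': array([-2.0000e-03, -5.9385e+01, -3.3422e+01,  6.9000e-02,  2.3000e-02,
       -0.0000e+00]), 'tool_pos': array([0.625, 0.   , 0.214]), 'ee_rot': array([-3.142e+00, -0.000e+00,  2.000e-03]), 'contact_force': array([-0.18 ,  0.127,  0.341]), 'wrist_torque': array([ 0.054,  0.007, -0.036]), 'gripper_width': np.float64(0.999)}
scene [[359.4, 0.0, 255.5], [0.0, 359.4, 190.2], [0.0, 0.0, 1.0]] [ 2.15821704  0.76050191 -0.33927779] [-0.45386444 -0.21821099  1.20303078]
jug [([0.416, 0.291, 0.07], 0.83)]
spray [([0.443, -0.347, 0.101], 0.77), ([0.595, 0.149, 0.008], 0.27)]
softener [([0.423, -0.186, 0.08], 0.86)]
cup [([0.439, -0.018, 0.041], 0.51)]
scoop [([0.435, 0.164, 0.028], 0.63)]
tray [([0.597, 0.15, 0.005], 0.91)]
tub [([0.632, -0.172, 0.117], 0.76)]
plant [([0.784, -0.023, 0.075], 0.73)]
pegs [([0.697, -0.438, 0.055], 0.72)]
dish [([0.659, 0.442, 0.016], 0.97)]
side [[347.1, 0.0, 250.5], [0.0, 347.1, 192.9], [0.0, 0.0, 1.0]] [ 2.0445134  -0.76742894  0.4071362 ] [-0.47336984  0.25203091  0.58754349]
jug [([0.387, 0.275, 0.088], 0.56)]
spray [([0.404, -0.346, 0.109], 0.71)]
softener [([0.393, -0.186, 0.082], 0.56)]
cup [([0.42, -0.027, 0.031], 0.97), ([0.577, -0.175, 0.114], 0.18)]
scoop [([0.42, 0.163, 0.032], 0.81)]
tray [([0.596, 0.142, 0.005], 0.75)]
tub [([0.575, -0.175, 0.113], 0.74), ([0.406, -0.343, 0.108], 0.68)]
plant [([0.77, -0.011, 0.075], 0.74), ([0.667, -0.448, 0.056], 0.62), ([0.424, 0.164, 0.032], 0.2)]
pegs [([0.668, -0.446, 0.056], 0.79)]
dish [([0.66, 0.441, 0.022], 0.84)]
```

View pics/scene0.png

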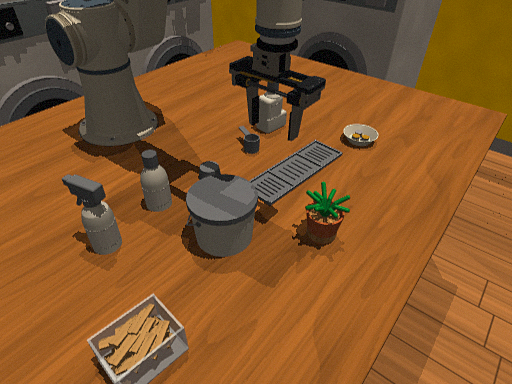

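View pics/side0.png

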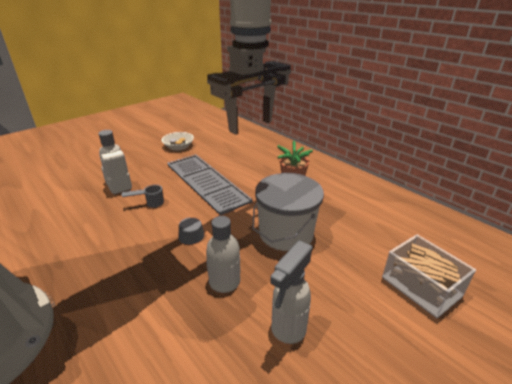

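Run:
```python
from h import *
# top-down height map from both clouds
H={}
N=2 # mm per px
img=np.zeros((560,640,3),np.uint8) 
for i,n in enumerate(["scene0","side0"]):
    s=dict(np.load('/tmp/%s.npz'%n)); W=cloud(s); 
    np.save('/tmp/W_%s.npy'%n,W)
    w=W.reshape(-1,3); w=w[np.isfinite(w[:,0])]
    for nm,(x0,x1,y0,y1) in dict(jug=(.3,.52,.2,.38),spray=(.3,.54,-.43,-.27),soft=(.3,.52,-.26,-.12),cup=(.36,.5,-.08,.04),scoop=(.33,.5,.1,.22)).items():
        m=(w[:,0]>x0)&(w[:,0]<x1)&(w[:,1]>y0)&(w[:,1]<y1)&(w[:,2]>.012)
        q=w[m]; zt=np.percentile(q[:,2],99.5)
        t=q[q[:,2]>zt-.006]
        print(n,nm,'top',round(zt,4),'all',np.round([q.min(0),q.max(0)],3).tolist(),'toppts',len(t),np.round([t.min(0),t.max(0)],3).tolist(), np.round(t.mean(0),3))
```

```text
scene0 jug top 0.1591 all [[0.362, 0.201, 0.012], [0.429, 0.36, 0.163]] toppts 25 [[0.386, 0.296, 0.153], [0.412, 0.323, 0.163]] [0.403 0.305 0.157]
scene0 spray top 0.1759 all [[0.369, -0.366, 0.012], [0.458, -0.304, 0.177]] toppts 378 [[0.369, -0.354, 0.17], [0.458, -0.317, 0.177]] [ 0.42  -0.337  0.174]
scene0 soft top 0.1505 all [[0.387, -0.205, 0.012], [0.439, -0.143, 0.151]] toppts 119 [[0.39, -0.188, 0.145], [0.422, -0.158, 0.151]] [ 0.408 -0.174  0.149]
scene0 cup top 0.0374 all [[0.404, -0.043, 0.012], [0.458, 0.014, 0.038]] toppts 193 [[0.404, -0.04, 0.031], [0.456, 0.014, 0.038]] [ 0.431 -0.015  0.035]
scene0 scoop top 0.0435 all [[0.357, 0.141, 0.012], [0.456, 0.206, 0.044]] toppts 117 [[0.357, 0.141, 0.038], [0.455, 0.206, 0.044]] [0.41  0.174 0.041]
side0 jug top 0.1659 all [[0.363, 0.2, 0.012], [0.425, 0.361, 0.166]] toppts 82 [[0.379, 0.297, 0.16], [0.414, 0.333, 0.166]] [0.396 0.313 0.164]
side0 spray top 0.1761 all [[0.369, -0.365, 0.012], [0.457, -0.308, 0.177]] toppts 722 [[0.371, -0.354, 0.17], [0.457, -0.316, 0.177]] [ 0.413 -0.338  0.174]
side0 soft top 0.1511 all [[0.375, -0.205, 0.012], [0.434, -0.148, 0.152]] toppts 195 [[0.391, -0.19, 0.145], [0.423, -0.156, 0.152]] [ 0.406 -0.174  0.149]
side0 cup top 0.0383 all [[0.403, -0.043, 0.012], [0.457, 0.013, 0.039]] toppts 286 [[0.406, -0.039, 0.032], [0.457, 0.013, 0.039]] [ 0.43  -0.015  0.036]
side0 scoop top 0.045 all [[0.361, 0.141, 0.012], [0.457, 0.204, 0.045]] toppts 182 [[0.361, 0.141, 0.039], [0.457, 0.204, 0.045]] [0.409 0.177 0.042]
```

The scene view shows the spray at (95,215), softener (155,185), cup (208,170) behind the tub (222,215), scoop (250,143), jug (270,113) between the fingers, tray (295,170) and plant (325,215). The side view shows the same layout with nothing hidden.

```bash
cat >> h.py <<'E'
from scipy.optimize import least_squares
def circ(p,r=None):
    c0=p[:,:2].mean(0)
    if r is None:
        f=lambda a:np.hypot(p[:,0]-a[0],p[:,1]-a[1])-a[2]; x0=[*c0,.03]
    else:
        f=lambda a:np.hypot(p[:,0]-a[0],p[:,1]-a[1])-r; x0=c0
    return least_squares(f,x0,loss='soft_l1',f_scale=.002).x
def rect(p):
    (c,s,a)=cv2.minAreaRect((p[:,:2]*1000).astype(np.float32)); return np.round(c,1),np.round(s,1),round(a,1)
E
python3 - <<'E'
from h import *
Ws={n:np.load('/tmp/W_%s.npy'%n).reshape(-1,3) for n in["scene0","side0"]}
al=np.vstack(list(Ws.values()));al=al[np.isfinite(al[:,0])]
def box(w,x0,x1,y0,y1,z0,z1):
    return w[(w[:,0]>x0)&(w[:,0]<x1)&(w[:,1]>y0)&(w[:,1]<y1)&(w[:,2]>z0)&(w[:,2]<z1)]
for n,w in list(Ws.items())+[('all',al)]:
    w=w[np.isfinite(w[:,0])]
    print(n,'jug foot',rect(box(w,.33,.5,.24,.4,.012,.05)),'cap side',circ(box(w,.33,.5,.25,.4,.135,.158),.018),
     'capr',rect(box(w,.33,.5,.25,.4,.135,.17)),'body',rect(box(w,.33,.5,.24,.4,.06,.115)))
    print('  spray head',rect(box(w,.33,.5,-.42,-.28,.165,.18)),'body',circ(box(w,.33,.5,-.42,-.28,.02,.08),.031))
    print('  soft cap',circ(box(w,.33,.5,-.24,-.14,.122,.143),.017),'body',circ(box(w,.33,.5,-.24,-.14,.015,.075),.032),rect(box(w,.33,.5,-.24,-.14,.145,.16)))
    print('  cup top',rect(box(w,.38,.48,-.06,.03,.033,.04)),'side',circ(box(w,.38,.48,-.06,.03,.01,.03)))
    print('  scoop side',circ(box(w,.39,.48,.12,.21,.01,.034),.024),'handle',box(w,.33,.40,.15,.23,.034,.05).mean(0),rect(box(w,.33,.395,.15,.23,.034,.05)))
    print('  tray',rect(box(w,.5,.7,-.03,.34,.0075,.013)))
    print('  tub lid',rect(box(w,.45,.75,-.3,-.05,.117,.125)),circ(box(w,.45,.75,-.3,-.05,.03,.1)),np.percentile(box(w,.5,.65,-.23,-.1,.1,.14)[:,2],[5,50,95]))
E
```

```text
scene0 jug foot (array([412. , 303.4]), array([102.6,  48.9]), 53.1) cap side [0.39277741 0.31766364] capr (array([398.1, 306.9]), array([35.5, 21.8]), 25.6) body (array([404.5, 307.8]), array([89.1, 54.7]), 59.1)
  spray head (array([ 413.3, -337.3]), array([88.9, 26.3]), 12.1) body [ 0.42340552 -0.33394138]
  soft cap [ 0.40486383 -0.17173273] body [ 0.40522504 -0.17210549] (array([ 406.5, -173.2]), array([31.5, 30. ]), 4.6)
  cup top (array([429.5, -14. ]), array([50.2, 51. ]), 68.8) side [ 0.42792665 -0.01266067  0.02798869]
  scoop side [0.43135533 0.16611917] handle [0.38038766 0.18851122 0.04006605] (array([378.1, 191.1]), array([17.7, 39.7]), 63.6)
  tray (array([594.6, 160.9]), array([325.5, 103. ]), 84.5)
  tub lid (array([ 607.1, -150. ]), array([147.5, 149.2]), 49.4) [ 0.60448244 -0.14822897  0.07008163] [0.11475226 0.1190754  0.12051293]
side0 jug foot (array([376.9, 305. ]), array([ 49.3, 101. ]), 28.9) cap side [0.39714473 0.31859214] capr (array([396. , 314.8]), array([34.1, 36.6]), 8.3) body (array([393.8, 297.9]), array([56. , 58.1]), 80.7)
  spray head (array([ 413
[... 783 characters left out ...]
(array([396.2, 314.6]), array([92.2, 57.5]), 81.9)
  spray head (array([ 413.3, -337.3]), array([88.9, 26.3]), 12.1) body [ 0.4247528  -0.33323973]
  soft cap [ 0.40701642 -0.17088092] body [ 0.40673122 -0.17137852] (array([ 407.1, -172.9]), array([32.2, 33.4]), 51.2)
  cup top (array([430.4, -13.2]), array([52.4, 52.3]), 82.2) side [ 0.43036299 -0.0140243   0.02657707]
  scoop side [0.43297719 0.16688798] handle [0.38089311 0.18841903 0.04094844] (array([379. , 191.3]), array([18.9, 41.1]), 63.6)
  tray (array([595.7, 161.4]), array([327.3, 105.7]), 84.2)
  tub lid (array([ 607.5, -150. ]), array([147.6, 149.7]), 47.3) [ 0.6074325  -0.15021851  0.06708475] [0.10979429 0.11933615 0.12079634]
```

>>> arm_command(
  moves=[-0.117,0.161,0,0,0,0,-0.117,0.161,0,0,0,0,-0.117,0.161,0,0,0,0,-0.117,0.161,0,0,0,0,-0.117,0.161,0,0,0,0,-0.117,0.161,0,0,0,0,-0.117,0.161,0,0,0,0,-0.117,0.161,0,0,0,0,-0.117,0.161,0,0,0,0,-0.117,0.161,0,0,0,0,-0.117,0.161,0,0,0,0,-0.117,0.161,0,0,0,0,-0.117,0.161,0,0,0,0,0,0,0,0,0,0,0,0,0,0,0,0],
)

```text
time: 2.35
tool_pos: [0.386, 0.3252, 0.216]
ee_rot: [-3.14, 0.006, -0.008]
contact_force: [-0.6, -0.8, -0.8]
gripper_width: 1.002
```

>>> arm_command(
  moves=[0.05,-0.05,0,0,0,0,0.017,-0.018,-0.05,0,0,0,0,0,-0.1,0,0,0,0,0,-0.1,0,0,0,0,0,-0.1,0,0,0,0,0,-0.1,0,0,0,0,0,-0.04,0,0,0,0,0,0,0,0,0],
)

```text
time: 3.02
tool_pos: [0.4041, 0.3055, 0.138]
ee_rot: [-3.14, 0.019, -0.013]
contact_force: [0.1, -0.2, 0.5]
gripper_width: 1.002
```

Run:
```python
from h import *
o=manip.observe();print(np.round(o['tool_pos'],4),o['time'],o['qpos'])
s=viewer.snapshot('side');save(s,'side1')
```

```text
[0.4041 0.3055 0.138 ] 3.0167 [ 0.64710008  0.25947114  1.96125057 -0.00497563  0.91337178  0.66251186]
```

View pics/side1.png

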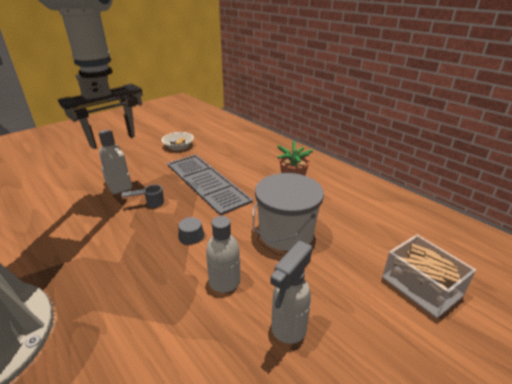

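>>> arm_command(
  moves=[-0.05,0.055,-0.01,0,0,0,0,0,0,0,0,0],
)

```text
time: 3.23
tool_pos: [0.3976, 0.3135, 0.1377]
ee_rot: [-3.139, 0.024, -0.014]
contact_force: [-0.2, 0.4, -0.6]
gripper_width: 0.997
```

>>> arm_command(
  moves=[0,0,0,0,0,0],
)

```text
time: 3.32
tool_pos: [0.3978, 0.314, 0.1383]
ee_rot: [-3.139, 0.023, -0.016]
contact_force: [0.6, 0.7, -0.2]
gripper_width: 1.0
```

>>> arm_command(
  moves=[-0.01,0.01,-0.025,0,0,0,0,0,0,0,0,0,0,0,0,0,0,0,0,0,0,0,0,0,0,0,0,0,0,0,0,0,0,0,0,0,0,0,0,0,0,0,0,0,0,0,0,0],
  gripper=-1,
)

```text
time: 3.98
tool_pos: [0.3967, 0.3172, 0.1363]
ee_rot: [-3.136, 0.02, -0.021]
contact_force: [0.2, -0.4, 0.2]
gripper_width: 0.444
```

>>> arm_command(
  moves=[0,0,0,0,0,0,0,0,0,0,0,0,0,0,0,0,0,0],
)

```text
time: 4.23
tool_pos: [0.3963, 0.3172, 0.1361]
ee_rot: [-3.136, 0.021, -0.019]
contact_force: [-0.0, 1.2, 0.9]
gripper_width: 0.388
```

>>> arm_command(
  moves=[0,0,0.05,0,0,0,0,0,0.1,0,0,0,0,0,0.1,0,0,0,0,0,0.1,0,0,0,0,0,0.08,0,0,0,0,0,0.03,0,0,0,0,0,0,0,0,0],
)

```text
time: 4.82
tool_pos: [0.3927, 0.3136, 0.2059]
ee_rot: [3.139, -0.021, 0.007]
contact_force: [-0.2, 0.7, -6.2]
gripper_width: 0.389
```

>>> arm_command(
  moves=[0.05,-0.04,0.03,0,0,0.002,0.1,-0.075,0,0,0,0.002,0.14,-0.105,0,0,0,0.002,0.14,-0.105,0,0,0,0,0.14,-0.105,0,0,0,0,0.14,-0.105,0,0,0,0,0.14,-0.105,0,0,0,0,0.14,-0.105,0,0,0,0,0.14,-0.105,0,0,0,0,0.1,-0.075,0,0,0,0,0.06,-0.045,0,0,0,0,0.03,-0.02,0,0,0,0,0,0,0,0,0,0],
)

```text
time: 5.9
tool_pos: [0.5916, 0.154, 0.1984]
ee_rot: [3.132, 0.045, -0.02]
contact_force: [-0.8, 0.4, -5.3]
gripper_width: 0.384
```

>>> arm_command(
  moves=[0.03,0.05,0,0,-0.004,0,0,0,-0.05,0,0,0,0,0,-0.08,0,0,0,0,0,-0.08,0,0,0,0,0,-0.06,0,0,0,0,0,0,0,0,0],
)

```text
time: 6.4
tool_pos: [0.5906, 0.1636, 0.1517]
ee_rot: [3.132, 0.049, 0.009]
contact_force: [-0.2, -0.5, -5.8]
gripper_width: 0.386
```

>>> arm_command(
  moves=[0.036,0,0,0,0,0,0,0,-0.03,0,0,0,0,0,-0.02,0,0,0,0,0,0,0,0,0],
)

```text
time: 6.73
tool_pos: [0.5958, 0.1636, 0.1422]
ee_rot: [3.131, 0.05, 0.005]
contact_force: [-0.2, -0.1, -4.8]
gripper_width: 0.386
```

Run:
```python
from h import *
o=manip.observe();print(np.round(o['tool_pos'],4),o['contact_force'])
s=viewer.snapshot('side');save(s,'side2')
```

```text
[0.5958 0.1636 0.1422] [-0.20625371 -0.09191774 -4.78622646]
```

View pics/side2.png

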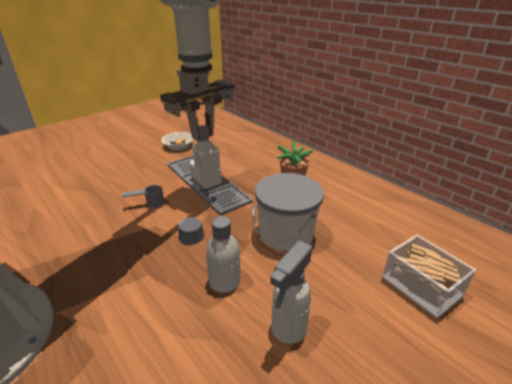

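The picture shows the jug upright at (205,165) over the middle well. I'll lower it the last couple of mm until it touches.

>>> arm_command(
  moves=[0,0,-0.012,0,0,0,0,0,-0.006,0,0,0,0,0,0,0,0,0],
)

```text
time: 7.03
tool_pos: [0.5965, 0.1635, 0.1406]
ee_rot: [3.131, 0.05, 0.007]
contact_force: [-0.1, 0.1, -5.3]
gripper_width: 0.39
```

>>> arm_command(
  moves=[0,0,-0.012,0,0,0,0,0,-0.008,0,0,0,0,0,0,0,0,0],
)

```text
time: 7.28
tool_pos: [0.5972, 0.163, 0.1408]
ee_rot: [3.131, 0.05, 0.011]
contact_force: [-0.6, -0.3, -5.4]
gripper_width: 0.382
```

>>> arm_command(
  moves=[0,0,-0.02,0,0,0,0,0,-0.02,0,0,0],
)

```text
time: 7.45
tool_pos: [0.5982, 0.1626, 0.14]
ee_rot: [3.13, 0.05, 0.015]
contact_force: [-13.1, -4.1, 31.2]
gripper_width: 0.385
```

>>> arm_command(
  moves=[0,0,0.01,0,0,0,0,0,0,0,0,0,0,0,0,0,0,0,0,0,0,0,0,0,0,0,0,0,0,0],
  gripper=0.4,
)

```text
time: 7.87
tool_pos: [0.6012, 0.1635, 0.1449]
ee_rot: [3.133, 0.05, 0.027]
contact_force: [1.2, 0.4, -1.2]
gripper_width: 0.695
```

>>> arm_command(
  moves=[0,0,0.08,0,0.001,0,0,0,0.15,0,0.001,0,-0.03,-0.08,0.15,0,0,-0.01,-0.06,-0.16,0.03,0,0,-0.019,-0.08,-0.227,0,0,0,-0.019,-0.08,-0.227,0,0,0,-0.019,-0.08,-0.227,0,0,0,-0.019,-0.08,-0.227,0,0,0,-0.019,-0.08,-0.227,0,0,0,-0.019,-0.08,-0.227,0,0,0,-0.019,-0.08,-0.227,0,0,0,-0.019,-0.08,-0.227,0,0,0,-0.019,-0.08,-0.227,0,0,0,-0.019,-0.08,-0.227,0,0,0,-0.019,-0.08,-0.227,0,0,0,-0.01,-0.08,-0.227,0,0,0,0,-0.06,-0.16,0,0,0,0,-0.03,-0.08,0,0,0,0,0,0,0,0,0,0],
  gripper=1,
)

```text
time: 9.45
tool_pos: [0.4206, -0.3361, 0.2053]
ee_rot: [2.32, -2.108, 0.007]
contact_force: [0.1, -0.0, 0.3]
gripper_width: 0.997
```

```bash
cat >> h.py <<'E'
from scipy.spatial.transform import Rotation as Ro
def go(x,y,z,yawdeg):
    o=manip.observe()
    R=Ro.from_rotvec(o['ee_rot']); T=Ro.from_euler('z',yawdeg,degrees=True)*Ro.from_rotvec([np.pi,0,0])
    d=(T*R.inv()).as_rotvec()
    print('t',round(o['time'],2),'pos',np.round(o['tool_pos'],4),'F',np.round(o['contact_force'],1),'w',round(o['gripper_width'],3),'q6',round(o['qpos'][5],2))
    print('shift units',np.round((np.array([x,y,z])-o['tool_pos'])/.15,3),'turn units',np.round(d/2/np.pi,4))
E
python3 -c "
from h import *
go(.425,-.335,.142,-77.5)"
```

```text
t 9.45 pos [ 0.4206 -0.3361  0.2053] F [ 0.1 -0.   0.3] w 0.997 q6 0.81
shift units [ 0.029  0.007 -0.422] turn units [ 0.0013 -0.0001  0.0195]
```

>>> arm_command(
  moves=[0.02,0.007,0,0.001,0,0.01,0.005,0,-0.05,0,0,0.007,0,0,-0.1,0,0,0,0,0,-0.1,0,0,0,0,0,-0.1,0,0,0,0,0,-0.05,0,0,0,0,0,0,0,0,0],
)

```text
time: 10.03
tool_pos: [0.4263, -0.3325, 0.1427]
ee_rot: [2.438, -1.981, 0.002]
contact_force: [-0.4, -0.2, 0.9]
gripper_width: 0.999
```

```bash
python3 -c "
from h import *
go(.425,-.335,.142,-77.5)
s=viewer.snapshot('side');save(s,'side3')
W=cloud(s).reshape(-1,3);W=W[np.isfinite(W[:,0])]
b=W[(abs(W[:,0]-.596)<.05)&(abs(W[:,1]-.162)<.06)]
c=b[b[:,2]>.14];print('cap',circ(c[c[:,2]<.163],.018),rect(c[c[:,2]>.164]),c[:,2].max())
"
```

```text
t 10.03 pos [ 0.4263 -0.3325  0.1427] F [-0.4 -0.2  0.9] w 0.999 q6 0.7
shift units [-0.009 -0.017 -0.005] turn units [0.0002 0.0002 0.0019]
cap [0.59916278 0.16361037] (array([597.5, 160.4]), array([33.8, 33.8]), 24.8) 0.17001132736375313
```

View pics/side3.png

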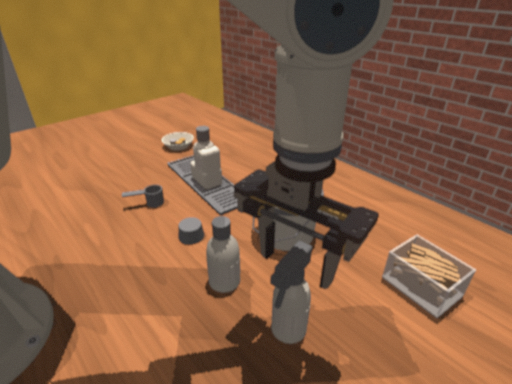

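The jug stands in the middle well with its cap at (203,135) and top at 0.170. The fingers straddle the spray head at (293,265), so I'll close on it.

>>> arm_command(
  moves=[-0.01,-0.018,0,0,0,0.001,0,0,0,0,0,0,0,0,0,0,0,0,0,0,0,0,0,0,0,0,0,0,0,0,0,0,0,0,0,0,0,0,0,0,0,0,0,0,0,0,0,0,0,0,0,0,0,0,0,0,0,0,0,0,0,0,0,0,0,0,0,0,0,0,0,0,0,0,0,0,0,0],
  gripper=-1,
)

```text
time: 11.17
tool_pos: [0.4269, -0.3361, 0.147]
ee_rot: [-2.445, 1.972, -0.011]
contact_force: [-0.1, 0.2, 0.9]
gripper_width: 0.277
```

>>> arm_command(
  moves=[0,0,0.05,0,0,0,0,0,0.1,0,0,0,0,0,0.15,0,0,0,0,0,0.17,0,0,0,0,0,0.17,0,0,0,0,0,0.17,0,0,0,0,0,0.17,0,0,0,0,0,0.17,0,0,0,0,0,0.15,0,0,0,0,0,0.1,0,0,0,0,0,0.04,0,0,0,0,0,0,0,0,0],
)

```text
time: 12.17
tool_pos: [0.4188, -0.3304, 0.37]
ee_rot: [2.445, -1.972, -0.016]
contact_force: [0.3, -0.2, -5.1]
gripper_width: 0.284
```

```bash
python3 -c "
from h import *
go(.608,.272,.35,-80)"
```

```text
t 12.17 pos [ 0.4188 -0.3304  0.37  ] F [ 0.3 -0.2 -5.1] w 0.284 q6 0.69
shift units [ 1.261  4.016 -0.134] turn units [-0.0009 -0.0013 -0.0062]
```

>>> arm_command(
  moves=[0.013,0.04,0,0,0,0,0.03,0.1,0,0,0,0,0.053,0.17,0,0,0,0,0.075,0.24,0,0,0,0,0.075,0.24,0,0,0,0,0.075,0.24,0,0,0,0,0.075,0.24,0,0,0,0,0.075,0.24,0,0,0,0,0.075,0.24,0,0,0,0,0.075,0.24,0,0,0,0,0.075,0.24,0,0,0,0,0.075,0.24,0,0,0,0,0.075,0.24,0,0,0,0,0.075,0.24,0,0,0,0,0.075,0.24,0,0,0,0,0.075,0.24,0,0,0,0,0.06,0.2,0,0,0,0,0.04,0.13,0,0,0,0,0.025,0.08,0,0,0,0,0.012,0.04,0,0,0,0],
)

```text
time: 13.83
tool_pos: [0.5853, 0.2879, 0.3347]
ee_rot: [2.415, -1.958, -0.073]
contact_force: [-0.3, -0.7, -5.0]
gripper_width: 0.279
```

```bash
python3 -c "
from h import *
go(.608,.272,.151,-80)"
```

```text
t 13.83 pos [0.5853 0.2879 0.3347] F [-0.3 -0.7 -5. ] w 0.279 q6 1.8
shift units [ 0.152 -0.106 -1.225] turn units [-0.0009 -0.0089 -0.0054]
```

>>> arm_command(
  moves=[0.08,-0.06,0,0,-0.005,-0.002,0.06,-0.04,0,0,-0.003,-0.002,0.01,0,-0.05,0,0,0,0,0,-0.1,0,0,0,0,0,-0.15,0,0,0,0,0,-0.15,0,0,0,0,0,-0.15,0,0,0,0,0,-0.1,0,0,0,0,0,-0.05,0,0,0,0,0,0,0,0,0],
)

```text
time: 14.67
tool_pos: [0.604, 0.2643, 0.2114]
ee_rot: [2.4, -2.013, -0.019]
contact_force: [-0.8, -0.8, -5.1]
gripper_width: 0.282
```

```bash
python3 -c "
from h import *
go(.608,.272,.151,-80)"
```

```text
t 14.67 pos [0.604  0.2643 0.2114] F [-0.8 -0.8 -5.1] w 0.282 q6 1.8
shift units [ 0.027  0.051 -0.403] turn units [-0.0002 -0.0024 -0.0001]
```

>>> arm_command(
  moves=[0.027,0.045,0,0,-0.002,0,0.005,0.008,-0.05,0,0,0,0,0,-0.1,0,0,0,0,0,-0.1,0,0,0,0,0,-0.06,0,0,0,0,0,-0.02,0,0,0,0,0,0,0,0,0],
)

```text
time: 15.25
tool_pos: [0.6129, 0.2742, 0.165]
ee_rot: [-2.399, 2.015, -0.003]
contact_force: [0.3, -0.8, -4.8]
gripper_width: 0.28
```

```bash
python3 -c "
from h import *
go(.608,.272,.151,-80)
s=viewer.snapshot('side');save(s,'side4')
s=viewer.snapshot('scene');save(s,'scene4')"
```

```text
t 15.25 pos [0.6129 0.2742 0.165 ] F [ 0.3 -0.8 -4.8] w 0.28 q6 1.81
shift units [-0.032 -0.015 -0.093] turn units [-0.0009  0.0012  0.0002]
```

View pics/side4.png

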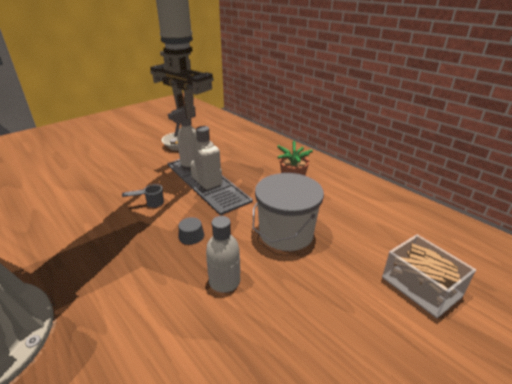

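The spray at (187,140) hangs over the left well, clear of the jug. Lowering it.

>>> arm_command(
  moves=[-0.03,-0.013,-0.02,0,0,0,0,0,-0.03,0,0,0,0,0,-0.03,0,0,0,0,0,-0.01,0,0,0],
)

```text
time: 15.68
tool_pos: [0.6097, 0.2728, 0.1543]
ee_rot: [-2.395, 2.012, -0.007]
contact_force: [-0.2, 0.1, -4.6]
gripper_width: 0.275
```

>>> arm_command(
  moves=[0,0,-0.02,0,0,0],
)

```text
time: 15.77
tool_pos: [0.61, 0.2729, 0.1515]
ee_rot: [-2.394, 2.011, -0.008]
contact_force: [-0.3, -0.3, -4.4]
gripper_width: 0.282
```

>>> arm_command(
  moves=[0,0,-0.012,0,0,0],
)

```text
time: 15.85
tool_pos: [0.6111, 0.2735, 0.151]
ee_rot: [-2.392, 2.01, -0.009]
contact_force: [-0.7, 1.0, 13.6]
gripper_width: 0.279
```

>>> arm_command(
  moves=[0,0,-0.01,0,0,0],
)

```text
time: 15.93
tool_pos: [0.6119, 0.2739, 0.151]
ee_rot: [-2.391, 2.008, -0.011]
contact_force: [-3.1, -0.6, 7.2]
gripper_width: 0.277
```

>>> arm_command(
  moves=[0,0,0,0,0,0,0,0,0,0,0,0,0,0,0,0,0,0,0,0,0,0,0,0,0,0,0,0,0,0],
  gripper=0.2,
)

```text
time: 16.35
tool_pos: [0.6143, 0.275, 0.1536]
ee_rot: [-2.387, 2.005, -0.015]
contact_force: [-0.1, -0.2, -0.2]
gripper_width: 0.597
```

>>> arm_command(
  moves=[0,0,0.06,0,0,0,0,0,0.12,0,0,0,0,0,0.2,0,0,0,0,0,0.2,0,0,0,0,0,0.1,0,0,0,0,0,0.03,0,0,0],
)

```text
time: 16.85
tool_pos: [0.612, 0.2738, 0.2642]
ee_rot: [-2.39, 2.008, -0.011]
contact_force: [0.3, -0.9, 0.1]
gripper_width: 0.599
```

```bash
python3 -c "
from h import *
go(.407,-.172,.24,0)
s=viewer.snapshot('side');save(s,'side5')
W=cloud(s).reshape(-1,3);W=W[np.isfinite(W[:,0])]
b=W[(abs(W[:,0]-.6)<.08)&(abs(W[:,1]-.272)<.06)&(W[:,2]<.185)]
print('head',rect(b[b[:,2]>.17]),b[:,2].max(),'body',circ(b[(b[:,2]>.02)&(b[:,2]<.085)&(b[:,1]>.23)],.031))
"
```

```text
t 16.85 pos [0.612  0.2738 0.2642] F [ 0.3 -0.9  0.1] w 0.599 q6 1.81
shift units [-1.367 -2.972 -0.161] turn units [-0.0034  0.0012  0.2224]
head (array([599.3, 267.1]), array([88.8, 27.4]), 7.0) 0.180304999031393 body [0.56727549 0.23601626]
```

View pics/side5.png

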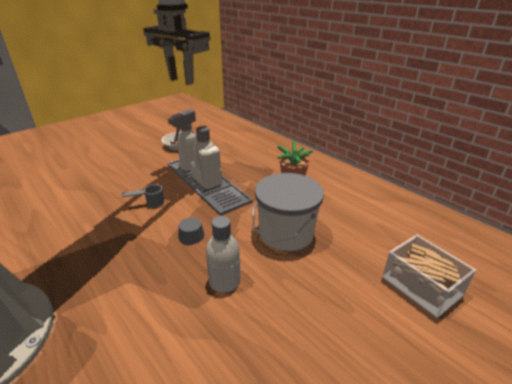

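Spray is standing at (0.611, 0.268) with its top at 0.180, which is right for the left well. Softener next.

>>> arm_command(
  moves=[-0.02,-0.05,0,0,0,0.01,-0.05,-0.11,0,0,0,0.019,-0.08,-0.17,0,0,0,0.019,-0.1,-0.22,-0.03,0,0,0.019,-0.1,-0.22,-0.03,0,0,0.019,-0.1,-0.22,-0.03,0,0,0.019,-0.1,-0.22,-0.03,0,0,0.019,-0.1,-0.22,0,0,0,0.019,-0.1,-0.22,0,0,0,0.019,-0.1,-0.22,0,0,0,0.019,-0.1,-0.22,0,0,0,0.019,-0.1,-0.22,0,0,0,0.01,-0.1,-0.22,0,0,0,0,-0.1,-0.22,0,0,0,0,-0.09,-0.2,0,0,0,0,-0.06,-0.13,0,0,0,0,-0.02,-0.05,0,0,0,0,0,0,0,0,0,0],
  gripper=1,
)

```text
time: 18.4
tool_pos: [0.3801, -0.2047, 0.2303]
ee_rot: [-3.121, 0.061, 0.039]
contact_force: [-0.3, 0.8, -0.8]
gripper_width: 1.004
```

```bash
python3 -c "
from h import *
go(.407,-.172,.122,0)
"
```

```text
t 18.4 pos [ 0.3801 -0.2047  0.2303] F [-0.3  0.8 -0.8] w 1.004 q6 -0.47
shift units [ 0.179  0.218 -0.722] turn units [-0.0032 -0.004   0.0062]
```

>>> arm_command(
  moves=[0.07,0.09,0,-0.002,-0.003,0.003,0.07,0.08,-0.02,0,0,0.002,0.03,0.03,-0.05,0,0,0,0,0,-0.1,0,0,0,0,0,-0.12,0,0,0,0,0,-0.1,0,0,0,0,0,-0.04,0,0,0,0,0,0,0,0,0],
)

```text
time: 19.07
tool_pos: [0.408, -0.1667, 0.1595]
ee_rot: [-3.131, 0.008, 0.012]
contact_force: [0.3, 0.1, -0.3]
gripper_width: 0.998
```

```bash
python3 -c "
from h import *
go(.407,-.172,.122,0)
"
```

```text
t 19.07 pos [ 0.408  -0.1667  0.1595] F [ 0.3  0.1 -0.3] w 0.998 q6 -0.4
shift units [-0.007 -0.035 -0.25 ] turn units [-0.0017 -0.0012  0.0008]
```

>>> arm_command(
  moves=[-0.007,-0.03,-0.03,-0.001,-0.001,0,0,0,-0.07,0,0,0,0,0,-0.08,0,0,0,0,0,-0.04,0,0,0,0,0,0,0,0,0],
)

```text
time: 19.48
tool_pos: [0.4085, -0.1714, 0.1263]
ee_rot: [-3.14, 0.005, -0.003]
contact_force: [-0.1, 0.9, 0.3]
gripper_width: 0.997
```

```bash
python3 -c "
from h import *
go(.407,-.172,.121,0)
s=viewer.snapshot('side');save(s,'side6')
"
```

```text
t 19.48 pos [ 0.4085 -0.1714  0.1263] F [-0.1  0.9  0.3] w 0.997 q6 -0.4
shift units [-0.01  -0.004 -0.035] turn units [-0.0003  0.0003  0.0005]
```

View pics/side6.png

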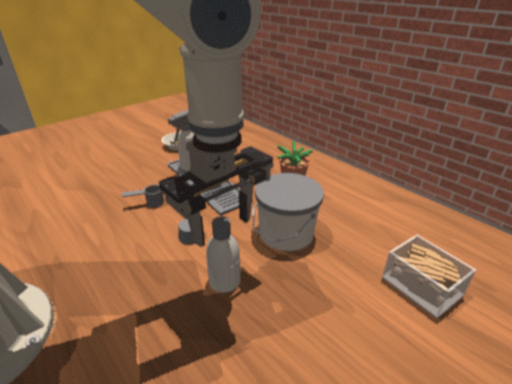

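The fingers straddle the softener cap at (220,228). Going down slightly, then closing.

>>> arm_command(
  moves=[-0.01,-0.003,-0.035,0,0,0,0,0,0,0,0,0,0,0,0,0,0,0,0,0,0,0,0,0,0,0,0,0,0,0,0,0,0,0,0,0,0,0,0,0,0,0,0,0,0,0,0,0,0,0,0,0,0,0,0,0,0,0,0,0,0,0,0,0,0,0],
  gripper=-1,
)

```text
time: 20.45
tool_pos: [0.4084, -0.1729, 0.1237]
ee_rot: [-3.142, 0.005, -0.01]
contact_force: [-0.3, 0.3, 0.7]
gripper_width: 0.361
```

>>> arm_command(
  moves=[0,0,0.05,0,0,0,0,0,0.1,0,0,0,0,0,0.17,0,0,0,0,0,0.17,0,0,0,0,0,0.17,0,0,0,0,0,0.17,0,0,0,0,0,0.17,0,0,0,0,0,0.1,0,0,0,0,0,0.04,0,0,0,0,0,0,0,0,0],
)

```text
time: 21.28
tool_pos: [0.402, -0.1699, 0.3026]
ee_rot: [-3.137, 0.005, 0.005]
contact_force: [0.9, -0.1, -4.5]
gripper_width: 0.368
```

```bash
python3 -c "
from h import *
go(.585,.051,.28,0)
"
```

```text
t 21.28 pos [ 0.402  -0.1699  0.3026] F [ 0.9 -0.1 -4.5] w 0.368 q6 -0.4
shift units [ 1.22   1.473 -0.151] turn units [-0.0007 -0.0005  0.0005]
```

>>> arm_command(
  moves=[0.03,0.035,0,0,0,0,0.07,0.085,0,0,0,0,0.11,0.13,0,0,0,0,0.14,0.17,0,0,0,0,0.14,0.17,0,0,0,0,0.14,0.17,0,0,0,0,0.14,0.17,0,0,0,0,0.13,0.16,0,0,0,0,0.1,0.12,0,0,0,0,0.07,0.085,0,0,0,0,0.05,0.06,0,0,0,0,0.02,0.02,0,0,0,0,0,0,0,0,0,0],
)

```text
time: 22.37
tool_pos: [0.572, 0.0534, 0.2818]
ee_rot: [-3.135, 0.011, 0.05]
contact_force: [-0.0, 0.9, -2.9]
gripper_width: 0.364
```

```bash
python3 -c "
from h import *
go(.585,.05,.128,0)
"
```

```text
t 22.37 pos [0.572  0.0534 0.2818] F [-0.   0.9 -2.9] w 0.364 q6 0.09
shift units [ 0.087 -0.023 -1.025] turn units [-0.001  -0.0051  0.0011]
```

>>> arm_command(
  moves=[0.06,-0.02,0,-0.001,-0.005,0,0.02,0,-0.05,0,0,0,0,0,-0.1,0,0,0,0,0,-0.15,0,0,0,0,0,-0.17,0,0,0,0,0,-0.17,0,0,0,0,0,-0.1,0,0,0,0,0,-0.05,0,0,0,0,0,0,0,0,0],
)

```text
time: 23.12
tool_pos: [0.5771, 0.0436, 0.1546]
ee_rot: [3.14, -0.021, -0.015]
contact_force: [-0.6, 0.2, -4.1]
gripper_width: 0.366
```

```bash
python3 -c "
from h import *
go(.585,.05,.1275,0)
"
```

```text
t 23.12 pos [0.5771 0.0436 0.1546] F [-0.6  0.2 -4.1] w 0.366 q6 0.09
shift units [ 0.053  0.043 -0.181] turn units [ 0.0003 -0.0015  0.0021]
```

>>> arm_command(
  moves=[0.05,0.04,0,0,-0.001,0,0,0,-0.04,0,0,0,0,0,-0.06,0,0,0,0,0,-0.03,0,0,0,0,0,0,0,0,0],
)

```text
time: 23.53
tool_pos: [0.587, 0.0494, 0.1363]
ee_rot: [3.14, -0.024, 0.001]
contact_force: [-0.1, -0.4, -3.1]
gripper_width: 0.363
```

```bash
python3 -c "
from h import *
go(.585,.05,.1275,0)
s=viewer.snapshot('side');save(s,'side7')
"
```

```text
t 23.53 pos [0.587  0.0494 0.1363] F [-0.1 -0.4 -3.1] w 0.363 q6 0.1
shift units [-0.013  0.004 -0.059] turn units [0.0002 0.0002 0.0024]
```

View pics/side7.png

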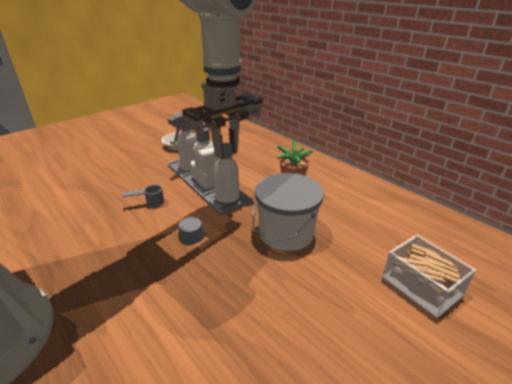

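The softener at (227,178) is just above the right well. Lowering until it touches.

>>> arm_command(
  moves=[-0.01,0,-0.025,0,0,0,0,0,-0.025,0,0,0],
)

```text
time: 23.75
tool_pos: [0.5864, 0.0495, 0.1299]
ee_rot: [3.141, -0.023, 0.005]
contact_force: [-0.4, -0.6, -4.1]
gripper_width: 0.365
```

>>> arm_command(
  moves=[0,0,-0.015,0,0,0],
)

```text
time: 23.83
tool_pos: [0.5863, 0.0496, 0.1276]
ee_rot: [3.141, -0.023, 0.005]
contact_force: [-6.5, -0.5, 23.1]
gripper_width: 0.367
```

>>> arm_command(
  moves=[0,0,-0.012,0,0,0],
)

```text
time: 23.92
tool_pos: [0.5867, 0.0496, 0.1275]
ee_rot: [3.141, -0.023, 0.006]
contact_force: [-10.2, -0.8, 34.6]
gripper_width: 0.363
```

>>> arm_command(
  moves=[0,0,0,0,0,0,0,0,0,0,0,0,0,0,0,0,0,0,0,0,0,0,0,0,0,0,0,0,0,0],
  gripper=0.3,
)

```text
time: 24.33
tool_pos: [0.5889, 0.0499, 0.1302]
ee_rot: [3.141, -0.023, 0.015]
contact_force: [-0.8, -0.4, 0.3]
gripper_width: 0.648
```

>>> arm_command(
  moves=[0,0,0.06,0,0,0,0,0,0.12,0,0,0,0,0,0.15,0,0,0,0,0,0.15,0,0,0,0,0,0.06,0,0,0],
)

```text
time: 24.75
tool_pos: [0.5865, 0.0496, 0.2129]
ee_rot: [3.141, -0.023, 0.005]
contact_force: [0.3, 0.4, -0.0]
gripper_width: 0.65
```

```bash
python3 -c "
from h import *
go(.4305,-.0138,.12,0)
"
```

```text
t 24.75 pos [0.5865 0.0496 0.2129] F [ 0.3  0.4 -0. ] w 0.65 q6 0.1
shift units [-1.04  -0.423 -0.619] turn units [0.0001 0.0005 0.0023]
```

>>> arm_command(
  moves=[-0.04,-0.015,0,0,0,0,-0.1,-0.04,0,0,0,0,-0.16,-0.065,-0.02,0,0,0,-0.18,-0.075,-0.03,0,0,0,-0.18,-0.075,-0.05,0,0,0,-0.16,-0.065,-0.08,0,0,0,-0.1,-0.04,-0.08,0,0,0,-0.04,-0.015,-0.08,0,0,0,-0.02,0,-0.05,0,0,0,0,0,-0.02,0,0,0,0,0,0,0,0,0],
  gripper=1,
)

```text
time: 25.67
tool_pos: [0.4272, -0.0111, 0.146]
ee_rot: [3.141, -0.022, 0.005]
contact_force: [-0.3, 0.8, 1.0]
gripper_width: 1.001
```

```bash
python3 -c "
from h import *
go(.4305,-.0138,.05,0)
s=viewer.snapshot('side');save(s,'side8')
for t in ['cup']:print([(d['point'],d['score']) for d in nets.boxes_of(s,t)])
W=cloud(s).reshape(-1,3);W=W[np.isfinite(W[:,0])]
b=W[(abs(W[:,0]-.585)<.045)&(abs(W[:,1]-.05)<.045)&(W[:,2]<.2)]
print('soft',circ(b[(b[:,2]>.02)&(b[:,2]<.08)],.032),b[:,2].max(),rect(b[b[:,2]>.15]))
b=W[(abs(W[:,0]-.43)<.045)&(abs(W[:,1]+.0138)<.045)&(W[:,2]<.045)&(W[:,2]>.03)]
print('cup',rect(b))
b=W[(abs(W[:,0]-.598)<.03)&(abs(W[:,1]-.162)<.03)&(W[:,2]<.18)&(W[:,2]>.16)]
print('cap',rect(b))
"
```

```text
t 25.67 pos [ 0.4272 -0.0111  0.146 ] F [-0.3  0.8  1. ] w 1.001 q6 -0.02
shift units [ 0.022 -0.018 -0.64 ] turn units [0.0001 0.0005 0.0022]
[([0.4206, -0.0272, 0.0324], 0.97)]
soft [0.58675904 0.0506058 ] 0.1557306083652449 (array([586. ,  48.5]), array([30.1, 31.4]), 32.5)
cup (array([431.6, -14.4]), array([53.5, 49.8]), 58.1)
cap (array([0., 0.]), array([0., 0.]), 0.0)
```

View pics/side8.png

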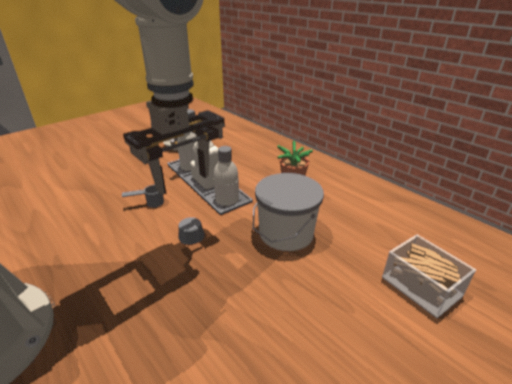

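The softener stands at (227,178) in the right well; the cup at (191,232) is below the open fingers.

>>> arm_command(
  moves=[0.018,-0.016,-0.05,0,0,0,0.005,-0.005,-0.1,0,0,0,0,0,-0.16,0,0,0,0,0,-0.16,0,0,0,0,0,-0.14,0,0,0,0,0,-0.1,0,0,0,0,0,-0.05,0,0,0,0,0,0,0,0,0],
)

```text
time: 26.43
tool_pos: [0.4429, -0.014, 0.0299]
ee_rot: [3.141, -0.017, 0.031]
contact_force: [-0.6, 0.1, -0.1]
gripper_width: 1.001
```

```bash
python3 -c "
from h import *
go(.431,-.014,.009,0)
"
```

```text
t 26.43 pos [ 0.4429 -0.014   0.0299] F [-0.6  0.1 -0.1] w 1.001 q6 -0.02
shift units [-0.079  0.    -0.139] turn units [0.0001 0.0031 0.0017]
```

>>> arm_command(
  moves=[-0.06,0,0,0,0.003,0.001,-0.02,0,-0.02,0,0,0,0,0,-0.06,0,0,0,0,0,-0.03,0,0,0,0,0,-0.015,0,0,0],
)

```text
time: 26.85
tool_pos: [0.4329, -0.014, 0.0122]
ee_rot: [3.141, -0.005, 0.006]
contact_force: [0.6, 0.3, -0.1]
gripper_width: 0.998
```

```bash
python3 -c "
from h import *
go(.431,-.014,.009,0)
"
```

```text
t 26.85 pos [ 0.4329 -0.014   0.0122] F [ 0.6  0.3 -0.1] w 0.998 q6 -0.03
shift units [-0.013  0.    -0.021] turn units [0.0002 0.0006 0.0005]
```

>>> arm_command(
  moves=[-0.013,0,-0.03,0,0,0,0,0,0,0,0,0,0,0,0,0,0,0,0,0,0,0,0,0,0,0,0,0,0,0,0,0,0,0,0,0,0,0,0,0,0,0,0,0,0,0,0,0],
  gripper=-1,
)

```text
time: 27.52
tool_pos: [0.4314, -0.0141, 0.0076]
ee_rot: [3.14, -0.005, 0.008]
contact_force: [-0.0, 0.3, -0.6]
gripper_width: 0.639
```

>>> arm_command(
  moves=[0,0,0.05,0,0,0,0,0,0.1,0,0,0,0,0,0.1,0,0,0,0,0,0.03,0,0,0],
)

```text
time: 27.85
tool_pos: [0.43, -0.014, 0.0511]
ee_rot: [3.141, -0.005, 0.003]
contact_force: [-0.4, 0.3, -0.1]
gripper_width: 0.637
```

```bash
python3 -c "
from h import *
go(.598,.1615,.23,0)
s=viewer.snapshot('side');save(s,'side9')
"
```

```text
t 27.85 pos [ 0.43   -0.014   0.0511] F [-0.4  0.3 -0.1] w 0.637 q6 -0.03
shift units [1.12  1.17  1.193] turn units [0.0002 0.0003 0.0005]
```

View pics/side9.png

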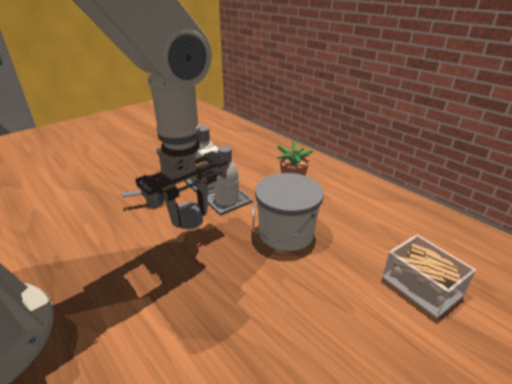

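The cup is lifted between the fingers at (188,215).

>>> arm_command(
  moves=[0,0,0.08,0,0,0,0,0,0.15,0,0,0,0,0,0.2,0,0,0,0,0,0.2,0,0,0,0,0,0.2,0,0,0,0.04,0.04,0.2,0,0,0,0.08,0.08,0.15,0,0,0,0.13,0.13,0.1,0,0,0,0.15,0.155,0.06,0,0,0,0.15,0.155,0,0,0,0,0.15,0.155,0,0,0,0,0.13,0.135,0,0,0,0,0.1,0.1,0,0,0,0,0.07,0.075,0,0,0,0,0.05,0.05,0,0,0,0,0.02,0.02,0,0,0,0,0,0,0,0,0,0],
)

```text
time: 29.32
tool_pos: [0.5924, 0.1591, 0.2581]
ee_rot: [3.141, -0.008, 0.002]
contact_force: [-0.5, 0.2, -0.2]
gripper_width: 0.637
```

```bash
python3 -c "
from h import *
go(.598,.1615,.2,0)
for n in ['scene','side']:
  s=viewer.snapshot(n);save(s,n+'10')
  W=cloud(s).reshape(-1,3);W=W[np.isfinite(W[:,0])]
  b=W[(abs(W[:,0]-.598)<.03)&(abs(W[:,1]-.162)<.03)&(W[:,2]<.18)]
  print('cap',rect(b[b[:,2]>.165]),circ(b[(b[:,2]>.14)&(b[:,2]<.162)],.018))
"
```

```text
t 29.32 pos [0.5924 0.1591 0.2581] F [-0.5  0.2 -0.2] w 0.637 q6 0.27
shift units [ 0.037  0.016 -0.388] turn units [0.0001 0.0002 0.0008]
cap (array([596.6, 160. ]), array([33.2, 32.8]), 42.1) [0.59532312 0.16314524]
cap (array([597.1, 160.7]), array([33.8, 31.7]), 4.3) [0.59930985 0.16365237]
```

View pics/side10.png

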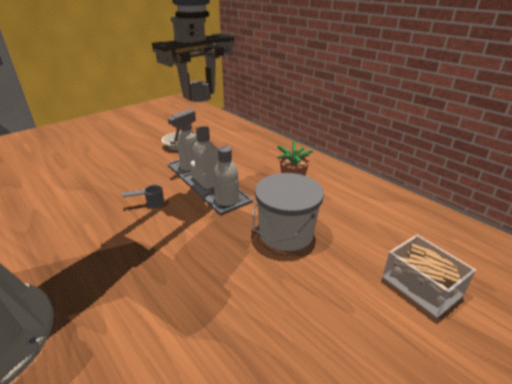

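View pics/scene10.png

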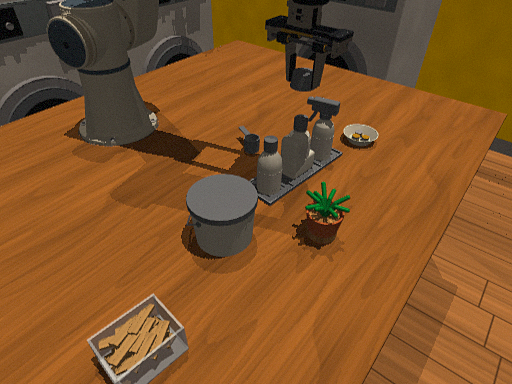

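Nothing has been disturbed: the three bottles are in the tray, and the cup is held mouth down above the jug at side (200,90).

>>> arm_command(
  moves=[0.025,0.014,0,0,0,0,0,0,-0.05,0,0,0,0,0,-0.1,0,0,0,0,0,-0.13,0,0,0,0,0,-0.1,0,0,0,0,0,-0.04,0,0,0,0,0,0,0,0,0],
)

```text
time: 30.0
tool_pos: [0.5938, 0.1563, 0.1935]
ee_rot: [3.141, -0.015, 0.005]
contact_force: [0.6, -0.7, 0.8]
gripper_width: 0.638
```

```bash
python3 -c "
from h import *
go(.5973,.1615,.155,0)
"
```

```text
t 30.0 pos [0.5938 0.1563 0.1935] F [ 0.6 -0.7  0.8] w 0.638 q6 0.27
shift units [ 0.023  0.034 -0.257] turn units [0.0001 0.0005 0.0015]
```

>>> arm_command(
  moves=[0.025,0.037,0,0,0,0,0.003,0.003,-0.04,0,0,0,0,0,-0.06,0,0,0,0,0,-0.06,0,0,0,0,0,-0.03,0,0,0,0,0,0,0,0,0],
)

```text
time: 30.5
tool_pos: [0.5997, 0.1629, 0.1647]
ee_rot: [-3.141, 0.016, -0.011]
contact_force: [-0.2, -0.2, 0.2]
gripper_width: 0.635
```

```bash
python3 -c "
from h import *
go(.5973,.1615,.144,0)
s=viewer.snapshot('scene');save(s,'scene11')
"
```

```text
t 30.5 pos [0.5997 0.1629 0.1647] F [-0.2 -0.2  0.2] w 0.635 q6 0.27
shift units [-0.016 -0.009 -0.138] turn units [-0.      0.0011  0.0016]
```

View pics/scene11.png

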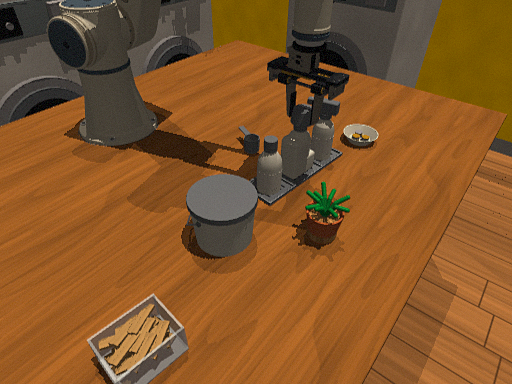

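The cup at (299,112) already surrounds the top of the cap. Lowering until it touches.

>>> arm_command(
  moves=[-0.016,-0.01,-0.04,0,0.001,0,0,0,-0.05,0,0,0,0,0,-0.025,0,0,0],
)

```text
time: 30.8
tool_pos: [0.5979, 0.1615, 0.1477]
ee_rot: [-3.141, 0.016, -0.003]
contact_force: [-0.4, -0.3, 0.4]
gripper_width: 0.642
```

>>> arm_command(
  moves=[0,0,-0.015,0,0,0],
)

```text
time: 30.88
tool_pos: [0.5976, 0.1613, 0.1447]
ee_rot: [-3.141, 0.016, -0.002]
contact_force: [1.4, -0.6, -0.4]
gripper_width: 0.638
```

>>> arm_command(
  moves=[0,0,-0.012,0,0,0],
)

```text
time: 30.97
tool_pos: [0.5976, 0.1612, 0.1426]
ee_rot: [-3.141, 0.016, -0.002]
contact_force: [-2.6, -1.6, 21.2]
gripper_width: 0.637
```

Contact. Releasing slowly.

>>> arm_command(
  moves=[0,0,0,0,0,0,0,0,0,0,0,0,0,0,0,0,0,0,0,0,0,0,0,0,0,0,0,0,0,0,0,0,0,0,0,0],
  gripper=0.85,
)

```text
time: 31.47
tool_pos: [0.5981, 0.1614, 0.1428]
ee_rot: [-3.141, 0.016, -0.004]
contact_force: [0.3, -0.3, -0.2]
gripper_width: 0.925
```

```bash
python3 -c "
from h import *
go(.5973,.1615,.144,0)
"
```

```text
t 31.47 pos [0.5981 0.1614 0.1428] F [ 0.3 -0.3 -0.2] w 0.925 q6 0.27
shift units [-0.006  0.001  0.008] turn units [-0.0001  0.0004  0.0016]
```

>>> arm_command(
  moves=[0,0,0.05,0,0,0,0,0,0.12,0,0,0,0,0,0.17,0,0,0,0,0,0.17,0,0,0,0,0,0.12,0,0,0.01,-0.06,0,0.05,0,0,0.018,-0.13,0.005,0,0,0,0.019,-0.18,0.01,0,0,0,0.019,-0.2,0.01,0,0,0,0.019,-0.2,0.01,-0.05,0,0,0.019,-0.15,0.005,-0.1,0,0,0.019,-0.09,0,-0.12,0,0,0.019,-0.04,0,-0.15,0,0,0.014,0,0,-0.15,0,0,0.01,0,0,-0.1,0,0,0.005,0,0,-0.05,0,0,0,0,0,0,0,0,0],
  gripper=1,
)

```text
time: 32.88
tool_pos: [0.4346, 0.1676, 0.1492]
ee_rot: [-2.662, -1.662, -0.026]
contact_force: [0.7, 0.0, 0.5]
gripper_width: 0.999
```

```bash
python3 -c "
from h import *
go(.433,.1668,.06,64)
for n in ['scene','side']:
  s=viewer.snapshot(n);save(s,n+'12')
  W=cloud(s).reshape(-1,3);W=W[np.isfinite(W[:,0])]
  b=W[(abs(W[:,0]-.598)<.04)&(abs(W[:,1]-.162)<.04)]
  print('cup',rect(b[(b[:,2]>.165)&(b[:,2]<.185)]),np.percentile(b[:,2],99.5) if len(b) else 0)
  b=W[(abs(W[:,0]-.433)<.04)&(abs(W[:,1]-.167)<.04)&(W[:,2]<.05)&(W[:,2]>.012)]
  print('scoop',circ(b[b[:,2]<.034],.024) if len(b)>20 else 0)
"
```

```text
t 32.88 pos [0.4346 0.1676 0.1492] F [0.7 0.  0.5] w 0.999 q6 -0.76
shift units [-0.01  -0.006 -0.595] turn units [-0.0018  0.002   0.0001]
cup (array([598. , 160.6]), array([50.9, 51.4]), 59.0) 0.1719803441651187
scoop [0.43167282 0.16601872]
cup (array([599.1, 160.5]), array([49.7, 50.6]), 51.6) 0.17285057062232648
scoop [0.43427667 0.16684867]
```

View pics/scene12.png

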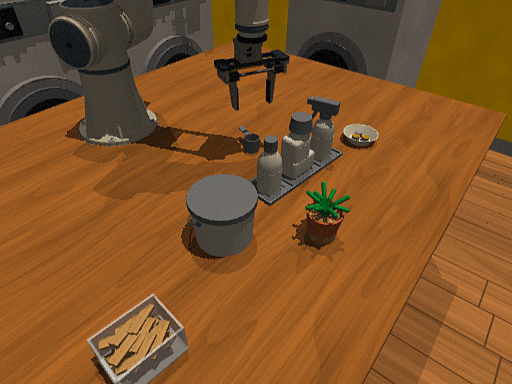

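View pics/side12.png

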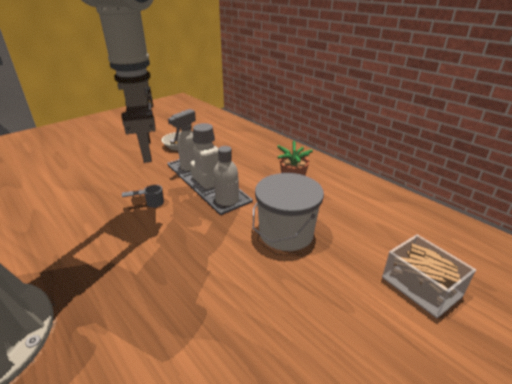

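The cup now covers the jug's cap (scene (300,122)); its top is at 0.172, exactly as expected for a seated cup. Going down to the scoop at scene (250,143).

>>> arm_command(
  moves=[-0.01,-0.005,-0.04,-0.001,0.002,0,0,0,-0.1,0,0,0,0,0,-0.13,0,0,0,0,0,-0.13,0,0,0,0,0,-0.1,0,0,0,0,0,-0.05,0,0,0,0,0,0,0,0,0],
)

```text
time: 33.57
tool_pos: [0.4412, 0.1694, 0.0711]
ee_rot: [-2.669, -1.655, -0.024]
contact_force: [0.2, -1.1, -0.6]
gripper_width: 1.001
```

```bash
python3 -c "
from h import *
go(.433,.1665,.011,64)
"
```

```text
t 33.57 pos [0.4412 0.1694 0.0711] F [ 0.2 -1.1 -0.6] w 1.001 q6 -0.75
shift units [-0.055 -0.02  -0.401] turn units [-0.0015  0.0019  0.0011]
```

>>> arm_command(
  moves=[-0.055,-0.018,0,-0.002,0.002,0.001,-0.01,-0.003,-0.05,0,0.001,0,-0.005,0,-0.1,0,0,0,0,0,-0.1,0,0,0,0,0,-0.08,0,0,0,0,0,-0.03,0,0,0],
)

```text
time: 34.07
tool_pos: [0.4338, 0.1676, 0.0197]
ee_rot: [2.664, 1.663, -0.003]
contact_force: [-0.5, -0.0, -0.4]
gripper_width: 0.996
```

```bash
python3 -c "
from h import *
go(.433,.1665,.011,64)
"
```

```text
t 34.07 pos [0.4338 0.1676 0.0197] F [-0.5 -0.  -0.4] w 0.996 q6 -0.75
shift units [-0.005 -0.007 -0.058] turn units [ 0.0003 -0.0002  0.0001]
```

>>> arm_command(
  moves=[-0.005,-0.007,-0.04,0,0,0,0,0,-0.025,0,0,0,0,0,0,0,0,0,0,0,0,0,0,0,0,0,0,0,0,0,0,0,0,0,0,0,0,0,0,0,0,0,0,0,0,0,0,0,0,0,0,0,0,0,0,0,0,0,0,0],
  gripper=-1,
)

```text
time: 34.9
tool_pos: [0.4346, 0.1672, 0.0116]
ee_rot: [2.663, 1.663, 0.002]
contact_force: [0.3, -0.1, -1.3]
gripper_width: 0.515
```

>>> arm_command(
  moves=[0,0,0.05,0,0,0,0,0,0.1,0,0,0,0,0,0.15,0,0,0,0,0,0.17,0,0,0,0,0,0.17,0,0,0,0,0,0.17,0,0,0,0,0,0.17,0,0,0,0,0,0.17,0,0,0,0,0,0.12,0,0,0,0,0,0.06,0,0,0,0,0,0,0,0,0],
)

```text
time: 35.82
tool_pos: [0.4304, 0.1656, 0.2246]
ee_rot: [2.664, 1.664, -0.002]
contact_force: [0.7, 0.0, -0.5]
gripper_width: 0.517
```

```bash
python3 -c "
from h import *
go(.6075,-.15,.2,64)
s=viewer.snapshot('side');save(s,'side13')
"
```

```text
t 35.82 pos [0.4304 0.1656 0.2246] F [ 0.7  0.  -0.5] w 0.517 q6 -0.75
shift units [ 1.181 -2.104 -0.164] turn units [ 0.0003 -0.0001  0.0001]
```

View pics/side13.png

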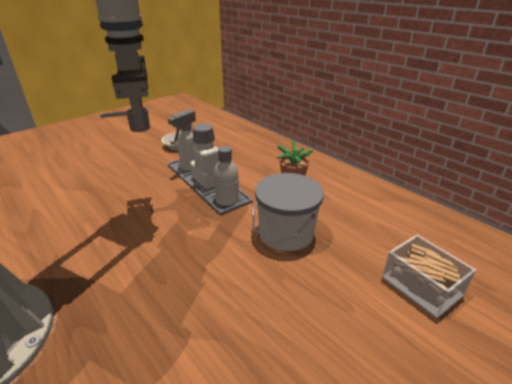

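The scoop is held upright at (138,120). Moving it to the tub.

>>> arm_command(
  moves=[0.02,-0.04,0,0,0,0,0.05,-0.09,0,0,0,0,0.08,-0.15,0,0,0,0,0.11,-0.19,0,0,0,0,0.12,-0.21,0,0,0,0,0.12,-0.21,0,0,0,0,0.12,-0.21,0,0,0,0,0.12,-0.21,0,0,0,0,0.11,-0.2,0,0,0,0,0.1,-0.18,0,0,0,0,0.08,-0.15,0,0,0,0,0.06,-0.11,0,0,0,0,0.03,-0.06,0,0,0,0,0.01,-0.03,0,0,0,0,0,0,0,0,0,0],
)

```text
time: 37.12
tool_pos: [0.5926, -0.1628, 0.197]
ee_rot: [-2.644, -1.658, 0.051]
contact_force: [0.2, 0.3, -1.0]
gripper_width: 0.521
```

```bash
python3 -c "
from h import *
go(.6075,-.15,.15,64)
"
```

```text
t 37.12 pos [ 0.5926 -0.1628  0.197 ] F [ 0.2  0.3 -1. ] w 0.521 q6 -1.38
shift units [ 0.1    0.085 -0.313] turn units [ 0.     -0.0061 -0.0005]
```

>>> arm_command(
  moves=[0.06,0.05,0,0,-0.004,0,0.04,0.03,0,0,-0.002,0,0.01,0.005,-0.05,0,0,0,0,0,-0.08,0,0,0,0,0,-0.08,0,0,0,0,0,-0.05,0,0,0,0,0,0,0,0,0],
)

```text
time: 37.7
tool_pos: [0.6055, -0.1449, 0.1514]
ee_rot: [-2.654, -1.672, 0.007]
contact_force: [-0.0, 0.8, -0.5]
gripper_width: 0.514
```

```bash
python3 -c "
from h import *
go(.609,-.15,.133,64)
"
```

```text
t 37.7 pos [ 0.6055 -0.1449  0.1514] F [-0.   0.8 -0.5] w 0.514 q6 -1.36
shift units [ 0.023 -0.034 -0.123] turn units [-0.0003 -0.001  -0.0011]
```

>>> arm_command(
  moves=[0.02,-0.03,0,0,-0.001,0,0,0,-0.04,0,0,0,0,0,-0.04,0,0,0,0,0,-0.02,0,0,0],
)

```text
time: 38.03
tool_pos: [0.6086, -0.1501, 0.1349]
ee_rot: [-2.657, -1.674, -0.002]
contact_force: [0.3, 0.5, -1.3]
gripper_width: 0.515
```

```bash
python3 -c "
from h import *
go(.609,-.15,.1315,64)
s=viewer.snapshot('side');save(s,'side14')
"
```

```text
t 38.03 pos [ 0.6086 -0.1501  0.1349] F [ 0.3  0.5 -1.3] w 0.515 q6 -1.37
shift units [ 0.002  0.001 -0.022] turn units [-0.0003  0.     -0.0012]
```

View pics/side14.png

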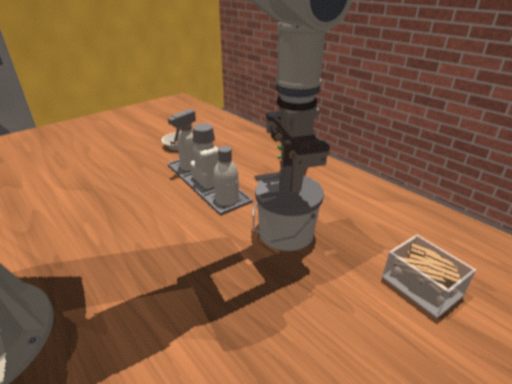

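The scoop is just above the lid's middle at (290,185).

>>> arm_command(
  moves=[0,0,-0.018,0,0,0],
)

```text
time: 38.17
tool_pos: [0.6086, -0.1502, 0.1319]
ee_rot: [-2.657, -1.673, -0.002]
contact_force: [1.1, -0.6, -0.4]
gripper_width: 0.513
```

>>> arm_command(
  moves=[0,0,-0.012,0,0,0],
)

```text
time: 38.25
tool_pos: [0.6086, -0.1502, 0.1307]
ee_rot: [-2.657, -1.673, -0.002]
contact_force: [-8.2, 2.9, 21.4]
gripper_width: 0.517
```

>>> arm_command(
  moves=[0,0,0,0,0,0,0,0,0,0,0,0,0,0,0,0,0,0,0,0,0,0,0,0,0,0,0,0,0,0,0,0,0,0,0,0],
  gripper=0.6,
)

```text
time: 38.75
tool_pos: [0.6093, -0.1504, 0.1316]
ee_rot: [-2.658, -1.674, -0.004]
contact_force: [0.3, -0.0, -0.1]
gripper_width: 0.8
```

>>> arm_command(
  moves=[0,0,0.06,0,0,0,0,0,0.12,0,0,0,0,0,0.18,0,0,0,0,0,0.2,0,0,0,0,0,0.2,0,0,0,0,0,0.2,0,0,0,-0.03,0,0.15,0,0,0,-0.06,0,0.06,0,0,0,-0.1,0.05,0,0,0,0,-0.15,0.08,0,0,0,0,-0.2,0.08,0,0,0,0,-0.2,0.08,0,0,0,0,-0.15,0.05,0,0,0,0,-0.08,0,0,0,0,0,-0.03,0,0,0,0,0,0,0,0,0,0,0],
)

```text
time: 40.08
tool_pos: [0.445, -0.0964, 0.3165]
ee_rot: [-2.657, -1.672, -0.0]
contact_force: [0.6, -0.7, 0.5]
gripper_width: 0.797
```

```bash
python3 -c "
from h import *
go(.6,-.15,.13,64)
for n in ['scene','side']:
  s=viewer.snapshot(n);save(s,n+'15')
  W=cloud(s).reshape(-1,3);W=W[np.isfinite(W[:,0])]
  f=lambda x,y,r,a,b:W[(np.hypot(W[:,0]-x,W[:,1]-y)<r)&(W[:,2]>a)&(W[:,2]<b)]
  print('scoop',circ(f(.607,-.15,.04,.126,.154),.024),f(.607,-.15,.1,.125,.2)[:,2].max())
  print('lid',rect(f(.607,-.15,.1,.117,.125)))
  print('cup',rect(f(.598,.161,.04,.165,.185)),f(.598,.161,.04,.1,.3)[:,2].max())
  print('soft',circ(f(.5865,.05,.045,.02,.075),.032),rect(f(.5865,.05,.04,.148,.16)))
  print('spray',rect(f(.60,.267,.06,.172,.19)))
  print('plant',circ(f(.785,-.02,.1,.02,.06),.04))
  for t in ['plant','pegs','dish']: print(t,[(np.round(d['point'],3),round(d['score'],2)) for d in nets.boxes_of(s,t)[:1]])
"
```

```text
t 40.08 pos [ 0.445  -0.0964  0.3165] F [ 0.6 -0.7  0.5] w 0.797 q6 -1.34
shift units [ 1.033 -0.357 -1.243] turn units [-0.0003 -0.0001 -0.001 ]
scoop [ 0.60566631 -0.1511902 ] 0.16518185487605316
lid (array([ 609.1, -151.8]), array([147.9, 144.3]), 45.1)
cup (array([598.6, 160.9]), array([50.9, 53. ]), 12.1) 0.17297005451061764
soft [0.58346945 0.05027773] (array([584.3,  49.1]), array([31.3, 32.1]), 36.7)
spray (array([597.9, 268.3]), array([85.2, 26.5]), 8.8)
plant [ 0.77644454 -0.00390121]
plant [(array([ 0.782, -0.023,  0.074]), 0.74)]
pegs [(array([ 0.698, -0.441,  0.057]), 0.87)]
dish [(array([0.659, 0.444, 0.018]), 0.74)]
scoop [ 0.60825359 -0.15060053] 0.16512143658954695
lid (array([ 603.2, -161.7]), array([124.7, 148.1]), 66.8)
cup (array([598.1, 160.7]), array([48., 52.]), 15.9) 0.17364417558900813
soft [0.58661477 0.05072154] (array([583.7,  47.5]), array([30.3, 31. ]), 32.4)
spray (array([599.3, 266.6]), array([85.6, 27.5]), 5.4)
plant [ 0.78237608 -0.00571379]
plant [(array([ 0.775, -0.009,  0.085]), 0.81)]
pegs [(array([ 0.669, -0.448,  0.058]), 0.62)]
dish [(array([0.641, 0.458, 0.024]), 0.68)]
```

View pics/scene15.png

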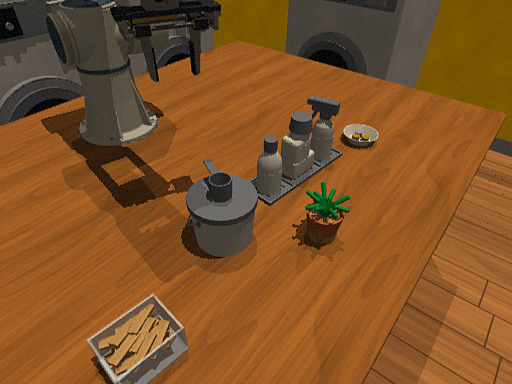

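View pics/side15.png

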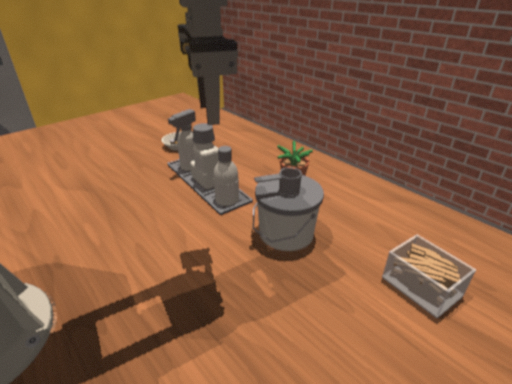

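Everything is in place: the scoop sits mouth up on the lid's middle (scene (220,185)), and the bottles and cup stand in the tray. The plant, pegs and dish have not moved. The arm is clear, so I'll hand in.

```bash
python3 -c "
from h import *
print(manip.sign_off())"
```

```text
the job is handed in; nothing more can be done
None
```

The job is done and handed in at about 41 s of the 109 s allowed. I worked in the order asked: jug in the middle well, spray in the left, softener in the right, cup mouth down over the jug's cap, then the scoop mouth up on the tub lid.

**Last checks, from both fixed cameras with the arm retracted:**

| Item | Measured | Expected |
|---|---|---|
| Jug cap | (0.597, 0.161), top 0.170 m, seen before the cup went on | top 0.169 m |
| Cup | within about 2 mm of the cap's centre, top 0.173 m | top 0.172 m |
| Spray | about (0.611, 0.268), upright | well centre (0.607, 0.272) |
| Softener | about (0.585, 0.050), upright | well centre (0.585, 0.051) |
| Scoop | (0.607, -0.151), top 0.165 m | lid centre (0.6075, -0.150), top 0.164 m |

**Bystanders:** the plant, pegs and dish look unmoved in both pictures. Their network positions are within about 4 mm of the start in the scene view. The side view's dish reading was off by about 25 mm, its plant reading by about 11 mm and its lid outline was cut off. I took these as detection noise from partly hidden views, because the scene view agreed with the start.

**Force:** the highest wrist force I read at set-down was about 36 N (softener).

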